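Close the hatch of a bench tester and hold it on its seal

ROBOT

A 6-joint arm with a two-finger parallel gripper is mounted at the origin on the work surface. World frame = base frame: x ahead of the robot, y to its left, z up, the work surface at z = 0. Lengths are in m, angles in rad, forces in N, time in s.
With the tool pointing down it reaches from about 0.225 to 0.725 m from the base axis. Payload 3.1 kg.
Tool frame: the origin (TCP) lies between the finger pads; the fingertips stand arm.tip_reach ahead of it and the grasp point (between the pads) is the TCP (arm.tip_reach is the distance from the TCP to the fingertips, in m); z points along the fingers, y is the line along which they close (so a half turn about z gives the same grasp; the last joint's range is limited). The gripper opens to 85 mm and grips with 20 to 120 N. Pads are 22 mm wide; open, the fingers measure 114 mm over their backs; the gripper's body (76 mm by 85 mm) begins 54 mm behind the grasp point. The pads swing forward as they close: fully open they stand 13 mm farther back than shut.
Start: joints at [1.151, 0.048, 0.099, 1.622, 0, 1.443], TCP at [0.151, 0.503, 0.25] pointing down, gripper open.
Joint ranges: [-2.91, 2.91], [-0.99, 1.94], [-1.21, 1.42], [-2.12, 2.29], [-1.49, 1.47], [-3.14, 3.14]. Speed limits (rad/s): [2.79, 2.79, 3.14, 3.14, 3.14, 3.14].

INTERFACE

Orientations are given as a unit quaternion [x, y, z, w].
In Python, from plant import arm gives the robot as it stands.
- The arm moves only by the tool send_rows, never from a script. Its argument "motion" is a list of rows, each a list of 7 numbers: the shift along the tool's x, y, z each as a share of 0.1 m, from -1 to 1, then the turn, a rotation vector about the tool's x, y, z each as a share of 45 degrees, from -1 to 1, then the opening, from 0 (shut) to 1 (fully open). A call has 1 to 12 rows; each row is the pose to reach, as a shift and turn from the pose commanded when the call began, along the tool's axes at that moment; what a row does not reach only later rows make up. A row lasts 1/8 s, in which the tool goes at most 62.5 mm and 10.7 degrees, less where a joint would pass 70% of its speed; a pose out of reach is approached as far as the arm can. A call with a number of a shift or a turn outside -1 to 1 is refused whole. A call with a gripper value outside its range is refused whole. The fingers move at their own pace and stop on an object; the grip force is fixed at half the most. Time passes only in rows, so rows that repeat a pose let the fingers close. It gives the time, the measured TCP pose, the force, the opening and the grip force at its end, in the units of the state.
- arm.state(): the state, without advancing time (a new reading comes with each control period).
- arm.camera(name): name is "scene" or "side" or "wrist"; returns a dict with "image" (384x512x3 uint8, red, green, blue), "intrinsics" (3x3 intrinsics, pixels), "xyz" and "rotation" of the camera in the world. Camera axes: x right, y down, z forward; pixel columns grow to the right and rows downward; lengths in m; the calibration is good to about 2 mm. The wrist camera is an equidistant fisheye: a pixel r from the principal point sees the ray r / f radians off the axis. A picture is of the moment at which its call begins. There is no depth.
- arm.close_job(): hands the job in; it is judged then, once.
The state is a dict: "time_s": time; "qpos": joint angles; "joint_velocities": joint speeds; "joint_efforts": joint torques, N m; "eef_pos": TCP position; "eef_rot": TCP orientation; "ft_force": force on the tool from outside, world axes, zero at the start; "torque": the same for the moment, N m; "grip_width": opening from 0.0 (shut) to 1.0 (fully open); "grasp_force": force on a finger pad.
Only numpy, scipy, OpenCV 4.12 (cv2) and the standard library are available. Lean on these libraries where they do the work, as an engineer would, in place of code of your own. Each camera call takes 0.05 s, during which the arm holds its last target. There are 200 camera calls.

TASK

First turn the red quarter-turn fastener on the white tester clockwise until the white slot line on its head is in line with the two red marks on the console. Then take the dark slotted cover by its blue handle out of the red parts tray, lower it over the fastener head so that the head comes up through the slot, squarely on the hatch frame, and push it down against the springy seal until it sits flush on the metal frame all round. Finish while still holding it pressed down there for the leak test, and leave the other things in the tray and the beaker where they are.

Things in the scene. Friction and masses are not known exactly. Their poses are not given: they have to be found in the camera images.
- instrument: White console with a blue front strip, 240 x 240 mm, flat top 70 mm above the bench, fixed. Origin: centre of its underside; x points from its blue front to its back, z up. The hatch frame, seal and fastener stand on its top.
- hatch_frame: Aluminium hatch frame fixed on the console's top: 140 (x) x 120 (y) mm outside, opening 110 x 90 mm, 10 mm high. Origin: centre of the opening at the height of the frame's top face, 80 mm above the bench, where the cover's underside rests when flush. x along the long side, same directions as the console. Two red marks on the console lie on its x axis, just outside the frame.
- seal_top (a point): Centre of the top of the black rubber seal, a ring 108 (x) x 88 (y) mm, 6 mm wide, inside the frame's opening. It stands 5 mm above the frame's top and gives straight down on springs: about 5 N to start, 8 N when the cover is flush. The cover's own weight does not push it down.
- fastener (a joint): Turn of the red quarter-turn fastener, rad. 0 = its head lies along the frame's x axis, in line with the red marks (a hard stop); positive = turned anticlockwise seen from above, up to 1.57. Starts between 0.8 and 1.45. So it is turned clockwise to 0. It stays where it is left; friction about 0.06 N m.
- fastener_top (a point): Centre of the top of the fastener's head, on its axis, amid the opening, 22 mm above the frame's top and 32 mm above the console's. The head is an upright red bar 34 mm long, 10 mm thick, 26 mm high, with a white slot line along its top, on a steel disc 32 mm in diameter, 6 mm high. Axes turn with the head: x along the bar.
- cover: Loose hatch cover: dark steel plate 130 (x) x 110 (y) x 5 mm, about 0.2 kg, with a slot 41 mm along x by 17 mm along y through its centre, and a blue bridge handle over the slot. Origin: centre of the plate's underside; x along the plate's long side and the slot. Either way round fits. Starts flat in the tray, on its 5 mm thick floor.
- cover_grip (a point): Centre of the handle's bar, 52 mm above the plate's underside. The bar is 84 mm along the cover's y, 12 mm wide along its x, 14 mm high; free space of 40 mm below it down to the plate; two posts 10 mm thick stand at y = +-37 mm.
- tray: Red open parts tray, 280 (x) x 260 (y) x 35 mm, wall and floor 5 mm, fixed. Origin: centre of its underside.
- weight: Bystander in the tray: steel test weight, 44 mm diameter, 42 mm high, with a small knob on top. Origin: centre of its underside.
- collar: Bystander in the tray: brass collar, 40 mm outside diameter, 18 mm high. Origin: centre of its underside.
- jar: Bystander in the tray: small clear jar with white cap, 42 mm diameter, 45 mm high. Origin: centre of its underside.
- beaker: Bystander on the bench beyond the work: steel beaker, 64 mm rim diameter, 80 mm high. Origin: centre of its underside.
Mind the look-alikes: they are no part of the job. Several things have the shape of the cover; the one meant has the colours described above.

How it is judged:
On the way, in this order (a step that is already met when the one before it is completed fails the run):
1. the fastener's head is turned in line with the marks (within 0.15 rad) (value of joint fastener below 0.15 rad), for 0.2 s.
2. the cover is lifted clear of the tray (z of cover in the frame of tray above 0.05 m), for 0.1 s.
At the end, for the whole second after the job is handed in: Cover flush on the hatch frame (within 1.5 mm in height, 0.03 rad tilt, centred within 6 mm, square within 0.15 rad) over the fastener head (within 0.2 rad of the marks), at rest and pressed on the console (frame and seal) with over 6 N by the robot, which still holds it (value of joint fastener below 0.2 rad and z of cover in the frame of hatch_frame between -0.003 and 0.0015 m and angle between cover's own z axis and vertical below 0.03 rad and horizontal distance between cover and hatch_frame below 0.006 m and angle between the x axis of cover and the x axis of hatch_frame, either way round below 0.15 rad and contact force between cover and instrument above 6 N and contact force between any of the fingers, the arm and cover above 2 N and linear speed of cover below 0.02 m/s); the arm keeps its last pose, push and grip.
It fails at once if the weight is moved by more than 30 mm (distance of weight from where it was at the start of the episode above 0.03 m).
It fails at once if the collar is moved by more than 30 mm (distance of collar from where it was at the start of the episode above 0.03 m).
It fails at once if the jar is moved by more than 30 mm (distance of jar from where it was at the start of the episode above 0.03 m).
It fails at once if the beaker is moved by more than 30 mm (distance of beaker from where it was at the start of the episode above 0.03 m).
It also fails if it takes over 66 s, if anything falls off the work surface, if the arm or the gripper's body presses on something with over 40 N, if the wrist force passes 120 N, or if a joint passes its speed limit or range.

## Working session

There is one attempt and no reset: what is moved stays moved. The work goes in short steps, Python scripts to look and compute and a tool call to move; the robot and the scene stay as the last step left them, time stands still between calls to the robot, and variables do not carry over. Pictures are saved under pics/ and viewed, at most 10 in all, crops included, and the job is handed in when it is done.

Besides the shell and the picture viewer there is one more tool, called after "Call:" as name(argument=value, ...), one argument or row to a line, values as JSON. send_rows: Moves the arm, as the interface text tells. Its arguments: {"type":"object","properties":{"motion":{"type":"array"}},"required":["motion"]}

```bash
mkdir -p pics; ls
cat > h.py <<'E'
import numpy as np, cv2, json
from plant import arm
def grab(n,name):
    c=arm.camera(n); cv2.imwrite(f'pics/{name}.png',c['image'][:,:,::-1])
    json.dump({k:np.array(c[k]).tolist() for k in('intrinsics','xyz','rotation')},open(f'pics/{name}.json','w'))
    return c
E
python3 - <<'E'
from h import *
print(arm.tip_reach, arm.state())
for n in('scene','side','wrist'):
    c=grab(n,n+'0'); print(n,np.round(c['intrinsics'],1).tolist(),c['xyz'],np.round(c['rotation'],3).tolist())
E
```

```text
pics
0.019 {'time_s': 0.0, 'qpos': array([1.15121893e+00, 4.87405383e-02, 9.76063693e-02, 1.62200267e+00,
       2.46050255e-06, 1.44299180e+00]), 'joint_velocities': array([-1.51172735e-03,  6.10509986e-04,  4.93885267e-04, -3.19872945e-04,
        6.92288399e-05, -1.79030266e-04]), 'joint_efforts': array([ 2.78906409e-04, -3.38779628e+01,  3.20016146e+01,  2.01865548e-02,
       -1.54546115e-04,  3.73642610e-07]), 'eef_pos': array([0.15079885, 0.50228829, 0.2491267 ]), 'eef_rot': array([ 1.45369409e-01,  9.89376756e-01, -1.12636802e-03, -3.17489734e-04]), 'ft_force': array([-0.02680448,  0.53165279, -0.32877062]), 'torque': array([0.01332118, 0.07260875, 0.02501149]), 'grasp_force': 0.0, 'grip_width': 1.0003125881541883}
scene [[384.1, 0.0, 251.5], [0.0, 384.1, 186.1], [0.0, 0.0, 1.0]] [ 0.97403882 -0.43144962  0.8279704 ] [0.867, 0.348, -0.133, -0.33]
side [[421.0, 0.0, 256.0], [0.0, 421.0, 192.2], [0.0, 0.0, 1.0]] [ 0.22901512 -0.79697003  0.96871699] [0.909, -0.165, 0.066, -0.376]
wrist [[297.3, 0.0, 259.8], [0.0, 297.3, 191.0], [0.0, 0.0, 1.0]] [0.06910786 0.52762507 0.37284718] [0.791, 0.589, 0.097, 0.134]
```

Run:
```python
import cv2
for n in('scene0','side0'):
    cv2.imwrite(f'pics/{n}b.png',cv2.resize(cv2.imread(f'pics/{n}.png'),(800,600),interpolation=cv2.INTER_CUBIC))
```

```text
(no output)
```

View pics/scene0b.png

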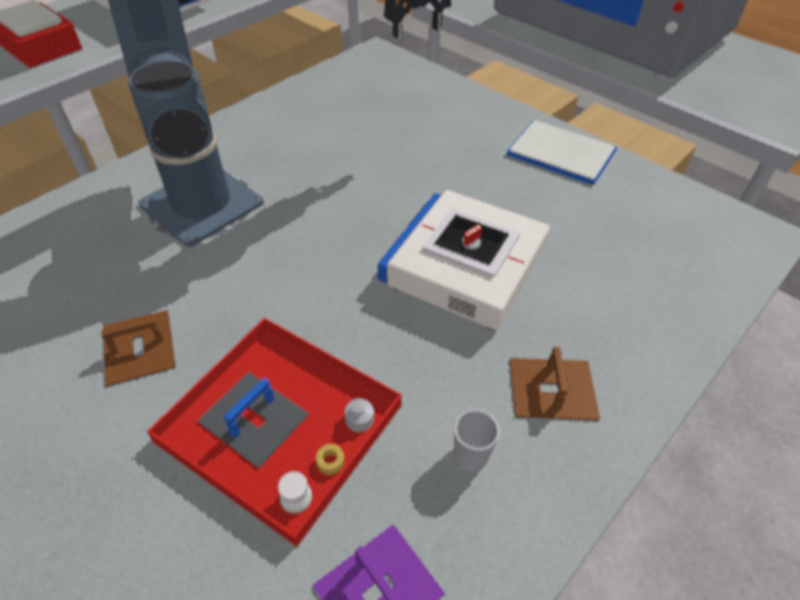

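View pics/side0b.png

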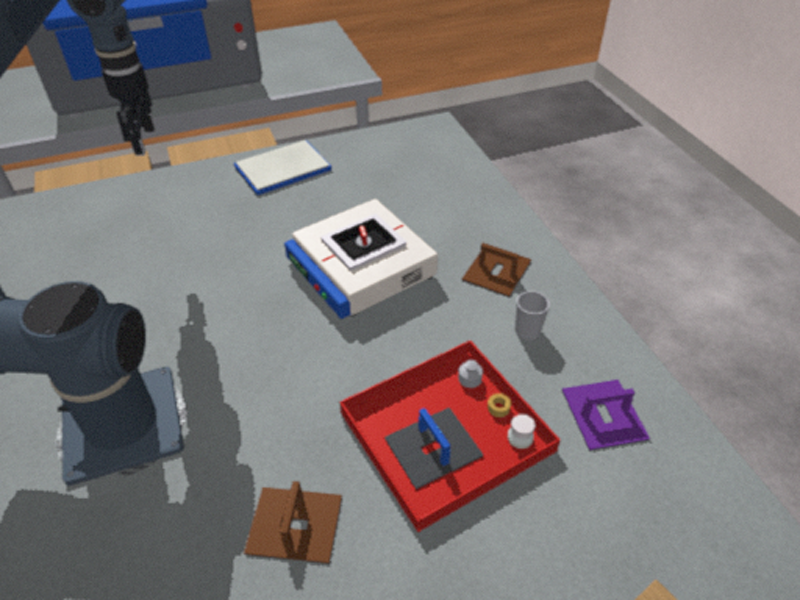

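Run:
```python
import cv2,numpy as np
t=[]
for n,x,y in(('scene0',303,152),('side0',233,154),('scene0',161,266),('side0',278,285)):
    im=cv2.imread(f'pics/{n}.png')[y-37:y+38,x-50:x+50]
    im=cv2.resize(im,(400,300),interpolation=cv2.INTER_CUBIC)
    im[0]=255; im[:,0]=255; t.append(im)
cv2.imwrite('pics/mos.png',np.vstack([np.hstack(t[:2]),np.hstack(t[2:])]))
```

```text
(no output)
```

View pics/mos.png

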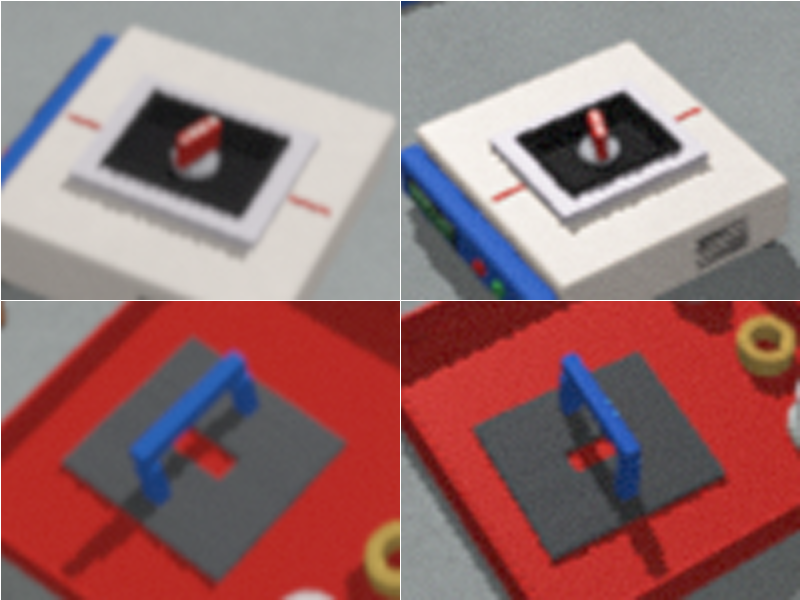

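```bash
cat >> h.py <<'E'
from scipy.spatial.transform import Rotation as R
def ray(name,px,fish=False):
    d=json.load(open(f'pics/{name}.json'));K=np.array(d['intrinsics'])
    u=(np.asarray(px,float)-K[:2,2])/K[0,0]
    if fish:
        r=np.linalg.norm(u,axis=-1,keepdims=True); v=np.concatenate([np.sin(r)*u/r,np.cos(r)],-1)
    else: v=np.concatenate([u,np.ones(u.shape[:-1]+(1,))],-1)
    v/=np.linalg.norm(v,axis=-1,keepdims=True)
    return np.array(d['xyz']),R.from_quat(d['rotation']).apply(v)
def tri(a,b):
    out=[]
    for d1,d2 in zip(a[1],b[1]):
        A=np.stack([d1,-d2],1); s=np.linalg.lstsq(A,b[0]-a[0],rcond=None)[0]
        p,q=a[0]+s[0]*d1,b[0]+s[1]*d2; out.append([*(p+q)/2,np.linalg.norm(p-q)])
    return np.array(out)
def plane(a,z): return a[0]+a[1]*((z-a[0][2])/a[1][:,2])[:,None]
E
cat > m1.py <<'E'
from h import *
np.set_printoptions(precision=4,suppress=True)
def f(p,cx,cy): return (np.array(p,float)+.5)/4+[cx-50-.5,cy-37-.5]
S={'frame':([(70,178),(150,78),(318,140),(250,243)],[(166,215),(91,143),(226,80),(306,157)]),
'marks':([(68,117),(102,128),(290,198),(330,212)],[(93,198),(123,187),(277,119),(300,109)]),
'slot':([(182,146),(218,124)],[(203,135),(193,112)])}
C={'cover':([(63,162),(195,38),(345,142),(217,280)],[(155,258),(73,130),(237,53),(323,172)]),
'bar':([(237,53),(140,148)],[(172,55),(232,150)])}
for D,a,b in((S,(303,152),(233,154)),(C,(161,266),(278,285))):
  for k,(p,q) in D.items():
    P=tri(ray('scene0',f(p,*a)),ray('side0',f(q,*b))); e=P[-1]-P[0]
    if len(P)==4: m=P.mean(0)
    else: m=P.mean(0)
    print(k);print(P);print('mean',m)
    for i in range(len(P)-1): v=P[i+1]-P[i];print(' edge',np.hypot(*v[:2]),np.degrees(np.arctan2(v[1],v[0])))
E
python3 m1.py
```

```text
frame
[[0.4782 0.1624 0.0765 0.0028]
 [0.4485 0.2835 0.0698 0.0057]
 [0.5798 0.3153 0.0735 0.0002]
 [0.608  0.1974 0.0738 0.0042]]
mean [0.5286 0.2396 0.0734 0.0032]
 edge 0.1247081959023257 103.80078823715209
 edge 0.13514120805843827 13.584872722181023
 edge 0.1212031467544018 -76.56031290046325
marks
[[0.4312 0.2122 0.0698 0.0005]
 [0.4577 0.219  0.0694 0.0032]
 [0.6022 0.2501 0.0751 0.0032]
 [0.6276 0.2629 0.0694 0.0037]]
mean [0.5297 0.236  0.0709 0.0026]
 edge 0.02733161230907111 14.457873483684532
 edge 0.14781310228625183 12.155284152070383
 edge 0.028471159154280397 26.796566035776497
slot
[[0.5288 0.2203 0.0995 0.0011]
 [0.5316 0.2568 0.0964 0.001 ]]
mean [0.5302 0.2385 0.0979 0.0011]
 edge 0.03654220824223192 85.61700662151884
cover
[[ 0.4371 -0.3048  0.0079  0.0016]
 [ 0.4209 -0.1954  0.0047  0.0028]
 [ 0.5481 -0.1786  0.0065  0.0015]
 [ 0.5629 -0.2865  0.0071  0.0002]]
mean [ 0.4922 -0.2413  0.0066  0.0015]
 edge 0.11056470540315945 98.42496488183227
 edge 0.1283498125627513 7.553113539883788
 edge 0.10895383759302227 -82.17496351049247
bar
[[ 0.4882 -0.2023  0.0656  0.0027]
 [ 0.4971 -0.2793  0.0621  0.004 ]]
mean [ 0.4927 -0.2408  0.0639  0.0034]
 edge 0.07745657131015693 -83.36115486470608
```

Candidates (scene, 800x600): dark plate with blue handle in tray (252,415), brown covers (138,345) and (555,385), purple cover (380,570). The close crop shows the dark plate with blue bar and red floor through the slot, so that is the one. The fastener bar is at about 72° anticlockwise.

```bash
cat >> h.py <<'E'
def to(x,y,z,yaw):
    "shares from the present pose to tool down at x,y,z with tool x at yaw deg"
    s=arm.state(); q=R.from_quat(s['eef_rot']); a=np.radians(yaw)
    T=R.from_matrix(np.array([[np.cos(a),np.sin(a),0],[np.sin(a),-np.cos(a),0],[0,0,-1.]]))
    X=q.as_matrix()[:,0]
    print('now',np.round(s['eef_pos'],4),'yaw',round(np.degrees(np.arctan2(X[1],X[0])),2),'q6',np.round(s['qpos'][5],2),'t',s['time_s'])
    print('shift',np.round(q.inv().apply(np.array([x,y,z])-s['eef_pos'])/.1,3),'turn',np.round((q.inv()*T).as_rotvec()/np.radians(45),3))
E
python3 -c "
from h import *
to(.529,.238,.22,-94.4)"
```

```text
now [0.1509 0.5024 0.2493] yaw 163.28 q6 1.44 t 0.15
shift [-4.382 -1.444  0.295] turn [-1.000e-03 -2.000e-03 -2.274e+00]
```

Call:
send_rows(
  motion=[
    [-0.5, -0.2, 0, 0, 0, -0.2, 1],
    [-1, -0.35, 0, 0, 0, -0.4, 0.8],
    [-1, -0.35, 0, 0, 0, -0.6, 0.6],
    [-1, -0.35, 0, 0, 0, -0.8, 0.5],
    [-1, -0.35, 0, 0, 0, -1, 0.5],
    [-1, -0.35, 0, 0, 0, -1, 0.5],
  ],
)

```text
time_s: 0.9
eef_pos: [0.2367, 0.4403, 0.2499]
eef_rot: [-0.243, 0.97, -0.0, -0.0]
ft_force: [-0.2, 0.1, 0.0]
grip_width: 0.501
grasp_force: 0.0
```

```bash
python3 -c "
from h import *
to(.529,.238,.22,-94.4)"
```

```text
now [0.2367 0.4403 0.2499] yaw -151.83 q6 0.45 t 0.9
shift [-1.622 -3.163  0.299] turn [ 0.000e+00 -1.000e-03 -1.276e+00]
```

Call:
send_rows(
  motion=[
    [-0.25, -0.5, 0, 0, 0, -0.2, 0.5],
    [-0.5, -1, 0.1, 0, 0, -0.4, 0.5],
    [-0.5, -1, 0.2, 0, 0, -0.6, 0.5],
    [-0.5, -1, 0.3, 0, 0, -0.8, 0.5],
    [-0.5, -1, 0.3, 0, 0, -1, 0.5],
  ],
)

```text
time_s: 1.52
eef_pos: [0.3278, 0.3755, 0.2189]
eef_rot: [-0.597, 0.802, -0.0, -0.001]
ft_force: [0.4, -1.3, -1.0]
grip_width: 0.502
grasp_force: 0.0
```

```bash
python3 -c "
from h import *
to(.529,.238,.22,-94.4)"
```

```text
now [0.3278 0.3755 0.2189] yaw -106.63 q6 -0.56 t 1.525
shift [ 0.741 -2.321 -0.013] turn [ 0.002 -0.003 -0.272]
```

Call:
send_rows(
  motion=[
    [0.2, -0.6, 0, 0, 0, -0.2, 0.5],
    [0.35, -1, 0, 0, 0, -0.27, 0.5],
    [0.35, -1, 0, 0, 0, -0.27, 0.5],
  ],
)

```text
time_s: 1.9
eef_pos: [0.4157, 0.3121, 0.2197]
eef_rot: [-0.676, 0.737, -0.0, -0.0]
ft_force: [-0.8, -0.4, 0.3]
grip_width: 0.5
grasp_force: 0.0
```

```bash
python3 -c "
from h import *
to(.529,.238,.22,-94.4)
grab('wrist','w1')"
```

```text
now [0.4157 0.3121 0.2197] yaw -94.96 q6 -0.97 t 1.9
shift [ 0.641 -1.193 -0.003] turn [ 0.    -0.001 -0.012]
```

Call:
send_rows(
  motion=[
    [0.3, -0.6, 0, 0, 0, 0, 0.5],
    [0.64, -1, 0, 0, 0, 0, 0.5],
    [0.64, -1, 0, 0, 0, 0, 0.5],
    [0.64, -1, 0, 0, 0, 0, 0.5],
  ],
)

```text
time_s: 2.45
eef_pos: [0.5074, 0.243, 0.2202]
eef_rot: [-0.678, 0.735, 0.001, -0.0]
ft_force: [-0.0, -0.4, 0.4]
grip_width: 0.502
grasp_force: 0.0
```

Run:
```python
from h import *
to(.529,.238,.22,-94.4)
grab('wrist','w2')
a=[cv2.resize(cv2.imread(f'pics/{n}.png'),(400,300)) for n in('w1','w2')]
im=cv2.imread('pics/w2.png')
cv2.imwrite('pics/w2b.png',cv2.resize(im,(800,600),interpolation=cv2.INTER_CUBIC))
```

```text
now [0.5074 0.243  0.2202] yaw -94.59 q6 -1.16 t 2.45
shift [ 0.032 -0.219  0.001] turn [ 0.002  0.001 -0.004]
```

View pics/w2b.png

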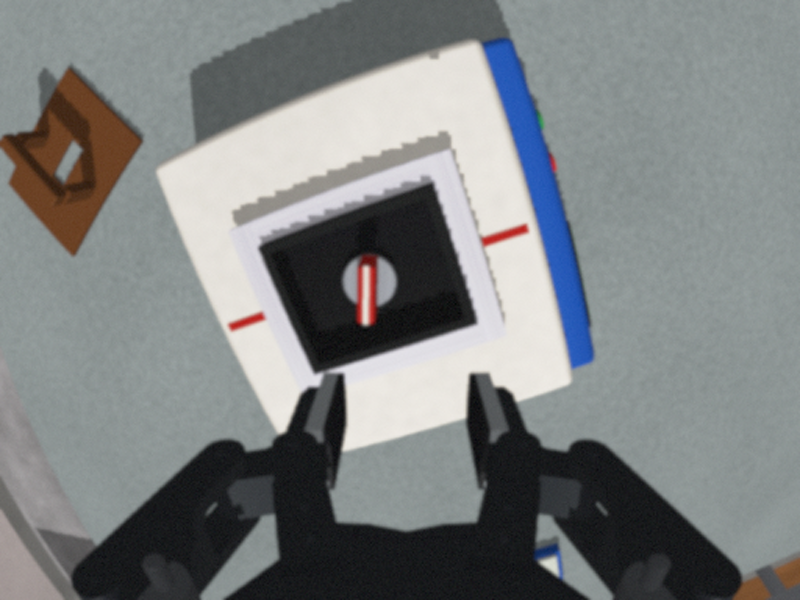

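Run:
```python
from h import *
np.set_printoptions(precision=4,suppress=True)
f=lambda p:(np.array(p,float)+.5)*.64-.5
for k,p,z in(('slot',[(367,266),(366,324)],.102),('marks',[(230,327),(264,316),(484,242),(527,229)],.07),('open',[(260,246),(433,184),(478,324),(315,373)],.08)):
    P=plane(ray('w2',f(p),True),z); v=P[-1]-P[0]
    print(k,P.tolist() if 0 else P[:,:2],P.mean(0),np.degrees(np.arctan2(v[1],v[0])))
    if k=='open':
        d1,d2=P[0]-P[2],P[1]-P[3]; 
        for i in range(4): v=P[(i+1)%4]-P[i]; print(np.hypot(*v[:2]),np.degrees(np.arctan2(v[1],v[0])))
# slot triangulated against scene view
g=lambda p:(np.array(p,float)+.5)/4+[303-50.5,152-37.5]
print(tri(ray('w2',f([(366.5,295)]),True),ray('scene0',g([(200,135)]))))
```

```text
slot [[0.5258 0.2224]
 [0.53   0.256 ]] [0.5279 0.2392 0.102 ] 82.8547466892402
marks [[0.6263 0.2643]
 [0.6004 0.2582]
 [0.457  0.2214]
 [0.4298 0.215 ]] [0.5284 0.2397 0.07  ] -165.9236381986955
open [[0.5914 0.2099]
 [0.4861 0.1833]
 [0.4638 0.2706]
 [0.57   0.2966]] [0.5278 0.2401 0.08  ] 103.8456961430103
0.1085588214642742 -165.7907417110144
0.09008447359258913 104.34893964492687
0.10934795531967244 13.770367322812058
0.08924839536136824 -76.15430385698971
[[0.5285 0.241  0.0951 0.0002]]
```

```bash
python3 -c "
from h import *
to(.528,.2397,.107,-97)"
```

```text
now [0.5072 0.2433 0.2204] yaw -94.51 q6 -1.16 t 2.5
shift [ 0.02  -0.211  1.133] turn [0.001 0.001 0.055]
```

Call:
send_rows(
  motion=[
    [0.02, -0.21, 0, 0, 0, 0.055, 0.5],
    [0.02, -0.21, 0.4, 0, 0, 0.055, 0.5],
    [0.02, -0.21, 0.8, 0, 0, 0.055, 0.45],
    [0.02, -0.21, 0.9, 0, 0, 0.055, 0.45],
    [0.02, -0.21, 0.9, 0, 0, 0.055, 0.45],
    [0.02, -0.21, 0.9, 0, 0, 0.055, 0.45],
  ],
)

```text
time_s: 3.25
eef_pos: [0.5302, 0.2393, 0.1327]
eef_rot: [-0.663, 0.749, -0.001, 0.002]
ft_force: [-0.0, -0.2, -0.4]
grip_width: 0.448
grasp_force: 0.0
```

Run:
```python
from h import *
to(.528,.2397,.107,-97)
grab('wrist','w3')
im=cv2.imread('pics/w3.png')[120:360,100:420]
cv2.imwrite('pics/w3b.png',cv2.resize(im,(800,600),interpolation=cv2.INTER_CUBIC))
```

```text
now [0.5302 0.2393 0.1327] yaw -97.01 q6 -1.14 t 3.25
shift [-0.001  0.023  0.257] turn [-0.004  0.002 -0.   ]
```

View pics/w3b.png

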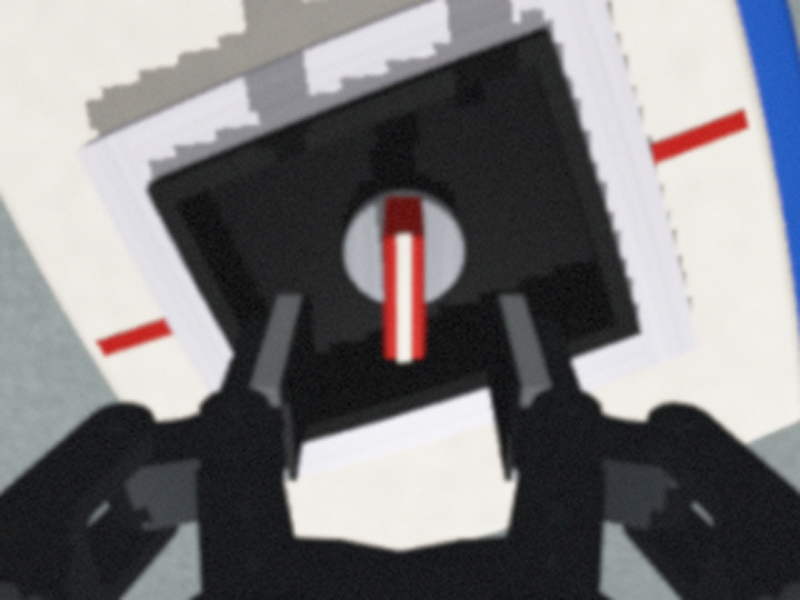

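Call:
send_rows(
  motion=[
    [0, 0.01, 0.24, 0, 0, 0, 0.45],
    [0, 0.01, 0.24, 0, 0, 0, 0.3],
    [0, 0.01, 0.24, 0, 0, 0, 0.15],
    [0, 0.01, 0.24, 0, 0, 0, 0],
    [0, 0.01, 0.24, 0, 0, 0, 0],
    [0, 0.01, 0.24, 0, 0, 0, 0],
    [0, 0.01, 0.24, 0, 0, 0, 0],
    [0, 0.01, 0.24, 0, 0, 0, 0],
  ],
)

```text
time_s: 4.3
eef_pos: [0.5293, 0.2387, 0.108]
eef_rot: [-0.662, 0.749, -0.001, 0.001]
ft_force: [-0.2, -1.0, 5.2]
grip_width: 0.097
grasp_force: 63.1
```

```bash
python3 -c "
from h import *
to(.528,.2397,.109,-166); print(arm.state()['torque'])"
```

```text
now [0.5293 0.2387 0.108 ] yaw -97.05 q6 -1.14 t 4.3
shift [-0.008  0.014 -0.01 ] turn [-0.003  0.003  1.532]
[-0.15132775 -0.01552204  0.02790534]
```

Call:
send_rows(
  motion=[
    [0, 0, 0, 0, 0, 0.15, 0],
    [0, 0, 0, 0, 0, 0.3, 0],
    [0, 0, 0, 0, 0, 0.45, 0],
    [0, 0, 0, 0, 0, 0.6, 0],
    [0, 0, 0, 0, 0, 0.75, 0],
    [0, 0, 0, 0, 0, 0.9, 0],
    [0, 0, 0, 0, 0, 1, 0],
    [0, 0, 0, 0, 0, 1, 0],
  ],
)

```text
time_s: 5.3
eef_pos: [0.5294, 0.2387, 0.108]
eef_rot: [-0.325, 0.946, -0.0, 0.002]
ft_force: [0.7, 0.6, 4.8]
grip_width: 0.094
grasp_force: 63.2
```

Call:
send_rows(
  motion=[
    [0, 0, 0, 0, 0, 0.15, 0],
    [0, 0, 0, 0, 0, 0.3, 0],
    [0, 0, 0, 0, 0, 0.4, 0],
    [0, 0, 0, 0, 0, 0.48, 0],
    [0, 0, 0, 0, 0, 0.5, 0],
    [0, 0, 0, 0, 0, 0.5, 0],
  ],
)

```text
time_s: 6.05
eef_pos: [0.5294, 0.2387, 0.108]
eef_rot: [-0.134, 0.991, 0.0, 0.002]
ft_force: [0.9, 0.3, 6.1]
grip_width: 0.097
grasp_force: 63.2
```

```bash
python3 -c "
from h import *
to(.528,.2397,.109,-166); print(arm.state()['torque'],arm.state()['ft_force'])"
```

```text
now [0.5294 0.2387 0.108 ] yaw -164.57 q6 0.04 t 6.05
shift [ 0.01   0.013 -0.01 ] turn [-0.     0.004  0.032]
[-0.12010365 -0.05635975  0.01492674] [0.88014607 0.27527539 6.14438497]
```

Call:
send_rows(
  motion=[
    [0, 0, 0, 0, 0, 0.03, 0],
    [0, 0, 0, 0, 0, 0.05, 0],
    [0, 0, 0, 0, 0, 0.05, 0],
    [0, 0, 0, 0, 0, 0.05, 0],
  ],
)

```text
time_s: 6.55
eef_pos: [0.5294, 0.2387, 0.108]
eef_rot: [-0.115, 0.993, 0.0, 0.002]
ft_force: [0.8, -0.8, 5.7]
grip_width: 0.099
grasp_force: 63.2
```

```bash
python3 -c "
from h import *
to(.528,.2397,.109,-166); print(arm.state()['torque'],arm.state()['ft_force'])"
```

```text
now [0.5294 0.2387 0.108 ] yaw -166.75 q6 0.08 t 6.55
shift [ 0.011  0.013 -0.01 ] turn [-0.     0.004 -0.017]
[-0.15291733 -0.05399044  0.28893702] [ 0.84327065 -0.8381473   5.74657497]
```

Call:
send_rows(
  motion=[
    [0, 0, 0, 0, 0, 0, 0.2],
    [0, 0, 0, 0, 0, 0, 0.4],
    [0, 0, 0, 0, 0, 0, 0.4],
    [0, 0, -0.5, 0, 0, 0, 0.5],
    [0, 0, -1, 0, 0, 0, 0.5],
    [0, 0, -1, 0, 0, 0, 0.5],
    [0, 0, -1, 0, 0, 0, 0.5],
  ],
)

```text
time_s: 7.42
eef_pos: [0.5281, 0.2386, 0.2059]
eef_rot: [-0.115, 0.993, -0.0, -0.0]
ft_force: [-0.0, 0.1, -0.9]
grip_width: 0.504
grasp_force: 0.0
```

Run:
```python
from h import *
to(.493,-.241,.20,97.5)
grab('wrist','w4')
im=cv2.imread('pics/w4.png')[100:340,100:420]
cv2.imwrite('pics/w4b.png',cv2.resize(im,(800,600),interpolation=cv2.INTER_CUBIC))
```

```text
now [0.5281 0.2386 0.2059] yaw -166.79 q6 0.08 t 7.425
shift [ 1.438 -4.588  0.059] turn [-0.    -0.     2.127]
```

View pics/w4b.png

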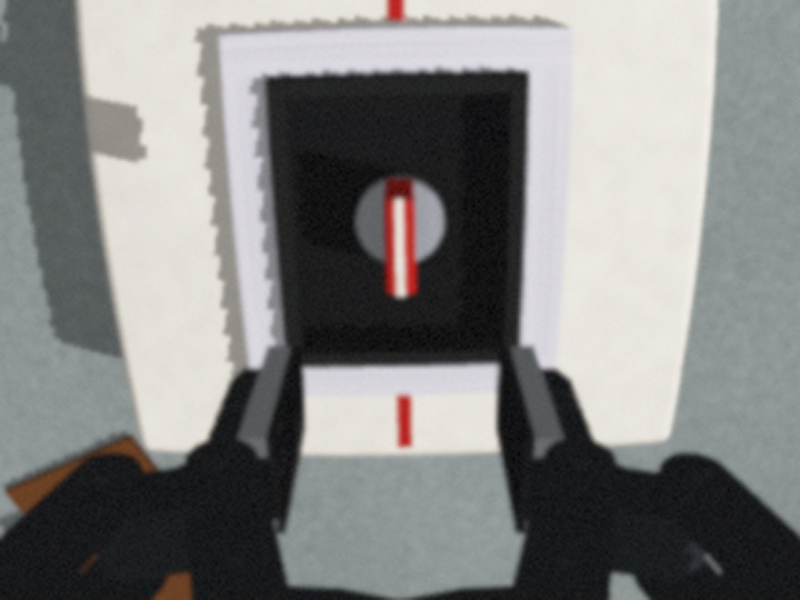

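The slot line (400,198)–(402,296) now lies in line with the red marks (396,10) and (404,420), and the wrist torque rose at the hard stop. On to the cover.

Call:
send_rows(
  motion=[
    [0, -0.6, 0, 0, 0, 0.2, 0.6],
    [0.2, -1, 0, 0, 0, 0.4, 0.6],
    [0.2, -1, 0, 0, 0, 0.6, 0.6],
    [0.2, -1, 0, 0, 0, 0.8, 0.6],
    [0.2, -1, 0, 0, 0, 1, 0.6],
    [0.2, -1, 0, 0, 0, 1, 0.6],
  ],
)

```text
time_s: 8.22
eef_pos: [0.5305, 0.1364, 0.204]
eef_rot: [0.273, 0.962, -0.001, -0.002]
ft_force: [-0.3, -0.2, -0.3]
grip_width: 0.596
grasp_force: 0.0
```

Run:
```python
from h import *
np.set_printoptions(precision=4,suppress=True)
f=lambda p:(np.array(p,float)+.5)*.4-.5+[100,100]
for k,p,z in(('slot',[(400,198),(402,296)],.102),('marks',[(396,18),(404,397)],.07),('open',[(265,75),(528,72),(517,362),(287,365)],.08)):
    P=plane(ray('w4',f(p),True),z)
    print(k,P.mean(0))
    for i in range(len(P)-1): v=P[i+1]-P[i]; print(np.hypot(*v[:2]),np.degrees(np.arctan2(v[1],v[0])))
to(.493,-.241,.20,97.5)
```

```text
slot [0.5282 0.2395 0.102 ]
0.03426885935634127 14.287615343464562
marks [0.5304 0.2398 0.07  ]
0.1496854001711108 14.320207713030737
open [0.5289 0.2391 0.08  ]
0.08923589945886921 103.79473790521851
0.11074181293087479 14.120615966953897
0.08898734229538237 -75.98091569308791
now [0.5305 0.1364 0.204 ] yaw 148.3 q6 0.68 t 8.225
shift [-1.665 -3.408  0.044] turn [-0.005 -0.002  1.129]
```

Frame centre (0.5285, 0.2395), yaw 14.1°.

Call:
send_rows(
  motion=[
    [-0.25, -0.5, 0, 0, 0, 0.2, 0.6],
    [-0.5, -1, 0, 0, 0, 0.4, 0.6],
    [-0.5, -1, 0, 0, 0, 0.6, 0.6],
    [-0.5, -1, 0, 0, 0, 0.8, 0.6],
    [-0.5, -1, 0, 0, 0, 1, 0.6],
    [-0.5, -1, 0, 0, 0, 1, 0.6],
  ],
)

```text
time_s: 8.98
eef_pos: [0.5208, 0.0253, 0.2052]
eef_rot: [0.62, 0.785, -0.001, -0.001]
ft_force: [-1.0, -0.7, 0.3]
grip_width: 0.602
grasp_force: 0.0
```

Run:
```python
from h import *
to(.493,-.241,.20,97.5)
```

```text
now [0.5208 0.0253 0.2052] yaw 103.43 q6 1.26 t 8.975
shift [-2.526 -0.889  0.052] turn [-0.003 -0.001  0.132]
```

Call:
send_rows(
  motion=[
    [-0.5, -0.3, 0, 0, 0, 0.13, 0.6],
    [-1, -0.4, 0, 0, 0, 0.13, 0.6],
    [-1, -0.4, 0, 0, 0, 0.13, 0.6],
    [-1, -0.4, 0, 0, 0, 0.13, 0.6],
  ],
)

```text
time_s: 9.48
eef_pos: [0.505, -0.0809, 0.2058]
eef_rot: [0.66, 0.752, 0.0, -0.001]
ft_force: [-0.6, -0.1, 0.4]
grip_width: 0.599
grasp_force: 0.0
```

Call:
send_rows(
  motion=[
    [-0.5, -0.15, 0, 0, 0, 0, 0.6],
    [-1, -0.3, 0, 0, 0, 0, 0.6],
    [-1, -0.3, 0, 0, 0, 0, 0.6],
    [-1, -0.3, 0, 0, 0, 0, 0.6],
  ],
)

```text
time_s: 9.98
eef_pos: [0.4885, -0.183, 0.2061]
eef_rot: [0.66, 0.752, 0.0, -0.001]
ft_force: [0.1, -0.5, 0.5]
grip_width: 0.602
grasp_force: 0.0
```

Run:
```python
from h import *
to(.493,-.241,.20,97.5)
grab('wrist','w5')
im=cv2.imread('pics/w5.png')[60:360,56:456]
cv2.imwrite('pics/w5b.png',cv2.resize(im,(800,600),interpolation=cv2.INTER_CUBIC))
```

```text
now [ 0.4885 -0.183   0.2061] yaw 97.47 q6 0.95 t 9.975
shift [-0.581 -0.031  0.061] turn [-0.    -0.002 -0.001]
```

View pics/w5b.png

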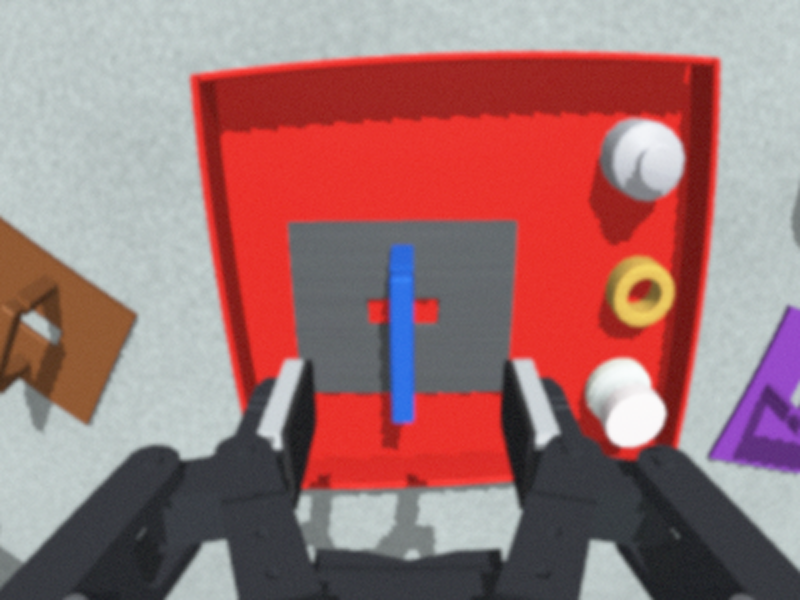

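Run:
```python
from h import *
np.set_printoptions(precision=4,suppress=True)
f=lambda p:(np.array(p,float)+.5)*.5-.5+[56,60]
for k,p,z in(('bar',[(402,276),(402,423)],.064),('plate',[(289,222),(516,221),(508,392),(300,393)],.010),('jar',[(637,418),(620,390)],.05)):
    P=plane(ray('w5',f(p),True),z)
    print(k,P[:,:2],P.mean(0))
    for i in range(len(P)-1): v=P[i+1]-P[i]; print(np.hypot(*v[:2]),np.degrees(np.arctan2(v[1],v[0])))
g=lambda p:(np.array(p,float)+.5)/4+[161-50.5,266-37.5]
h=lambda p:(np.array(p,float)+.5)/4+[278-50.5,285-37.5]
print(tri(ray('w5',f([(402,276),(402,423)]),True),ray('scene0',g([(237,55),(140,148)]))))
print(tri(ray('w5',f([(402,276),(402,423)]),True),ray('side0',h([(172,55),(232,150)]))))
to(.4925,-.241,.06,97.5)
```

```text
bar [[ 0.4863 -0.197 ]
 [ 0.4969 -0.2807]] [ 0.4916 -0.2389  0.064 ]
0.08435025586494237 -82.8027615405517
plate [[ 0.4208 -0.1932]
 [ 0.5477 -0.1761]
 [ 0.5646 -0.2863]
 [ 0.4339 -0.3045]] [ 0.4918 -0.24    0.01  ]
0.1279606033299733 7.711182964387066
0.11151055971622978 -81.25537846031071
0.13191364335455597 -172.0864901006579
jar [[ 0.6367 -0.2741]
 [ 0.6195 -0.2557]] [ 0.6281 -0.2649  0.05  ]
0.02521496919003952 132.97433952788276
[[ 0.4857 -0.1994  0.0599  0.0023]
 [ 0.4974 -0.2786  0.0659  0.0019]]
[[ 0.4884 -0.1994  0.0592  0.0038]
 [ 0.4972 -0.2817  0.0626  0.0004]]
now [ 0.4886 -0.1827  0.2062] yaw 97.51 q6 0.95 t 10.025
shift [-0.585 -0.038  1.461] turn [-0.    -0.001  0.   ]
```

Call:
send_rows(
  motion=[
    [-0.3, -0.02, 0, 0, 0, 0, 0.6],
    [-0.57, -0.03, 0.4, 0, 0, 0, 0.6],
    [-0.57, -0.03, 0.8, 0, 0, 0, 0.6],
    [-0.57, -0.03, 1, 0, 0, 0, 0.6],
    [-0.57, -0.03, 1, 0, 0, 0, 0.6],
    [-0.57, -0.03, 1, 0, 0, 0, 0.6],
  ],
)

```text
time_s: 10.78
eef_pos: [0.4937, -0.2405, 0.1076]
eef_rot: [0.66, 0.752, 0.0, 0.001]
ft_force: [0.1, -0.4, -0.0]
grip_width: 0.601
grasp_force: 0.0
```

Run:
```python
from h import *
to(.4918,-.2395,.056,97.6)
```

```text
now [ 0.4937 -0.2405  0.1076] yaw 97.47 q6 0.86 t 10.775
shift [ 0.013 -0.018  0.516] turn [ 0.002  0.001 -0.003]
```

Call:
send_rows(
  motion=[
    [0.01, -0.02, 0.3, 0, 0, 0, 0.6],
    [0.01, -0.02, 0.51, 0, 0, 0, 0.6],
    [0.01, -0.02, 0.51, 0, 0, 0, 0.6],
    [0.01, -0.02, 0.51, 0, 0, 0, 0.4],
    [0.01, -0.02, 0.51, 0, 0, 0, 0.2],
    [0.01, -0.02, 0.51, 0, 0, 0, 0],
    [0.01, -0.02, 0.51, 0, 0, 0, 0],
    [0.01, -0.02, 0.51, 0, 0, 0, 0],
    [0.01, -0.02, 0.51, 0, 0, 0, 0],
    [0.01, -0.02, 0.51, 0, 0, 0, 0],
  ],
)

```text
time_s: 12.02
eef_pos: [0.492, -0.2412, 0.0573]
eef_rot: [0.66, 0.751, 0.0, 0.002]
ft_force: [0.0, 0.7, 5.6]
grip_width: 0.131
grasp_force: 60.0
```

Run:
```python
from h import *
to(.4918,-.2395,.056,97.6)
print(arm.state()['torque'])
```

```text
now [ 0.492  -0.2412  0.0573] yaw 97.36 q6 0.86 t 12.025
shift [0.017 0.    0.013] turn [ 0.004  0.003 -0.005]
[ 0.07549203 -0.09572942 -0.04121729]
```

Call:
send_rows(
  motion=[
    [0, 0, -0.2, 0, 0, 0, 0],
    [0, 0, -0.5, 0, 0, 0, 0],
    [0, 0, -0.8, 0, 0, 0, 0],
    [0, 0, -1, 0, 0, 0, 0],
    [0, 0, -1, 0, 0, 0, 0],
  ],
)

```text
time_s: 12.65
eef_pos: [0.4913, -0.241, 0.1566]
eef_rot: [0.66, 0.751, 0.0, 0.001]
ft_force: [0.4, -0.0, -2.9]
grip_width: 0.128
grasp_force: 59.0
```

Call:
send_rows(
  motion=[
    [0.2, 0, -0.2, 0, 0, 0, 0],
    [0.6, 0, -0.4, 0, 0, 0, 0],
    [1, 0, -0.45, 0, 0, 0, 0],
    [1, 0, -0.45, 0, 0, 0, 0],
  ],
)

```text
time_s: 13.15
eef_pos: [0.4768, -0.1388, 0.1991]
eef_rot: [0.659, 0.752, -0.0, -0.001]
ft_force: [-0.6, -0.3, -1.8]
grip_width: 0.126
grasp_force: 58.9
```

Run:
```python
from h import *
to(.5285,.2395,.20,104.1)
print(arm.state()['torque'])
```

```text
now [ 0.4768 -0.1388  0.1991] yaw 97.55 q6 1.02 t 13.15
shift [ 3.683  1.009 -0.004] turn [-0.002 -0.002 -0.146]
[-0.05783888 -0.01261697 -0.03596587]
```

Call:
send_rows(
  motion=[
    [0.5, 0.15, 0, 0, 0, -0.05, 0],
    [1, 0.3, 0, 0, 0, -0.1, 0],
    [1, 0.3, 0, 0, 0, -0.146, 0],
  ],
)

```text
time_s: 13.52
eef_pos: [0.4943, -0.0358, 0.1983]
eef_rot: [0.614, 0.789, -0.0, -0.002]
ft_force: [-0.6, -0.5, -2.1]
grip_width: 0.129
grasp_force: 58.9
```

Call:
send_rows(
  motion=[
    [0.5, 0.2, 0, 0, 0, 0, 0],
    [1, 0.35, 0, 0, 0, 0, 0],
    [1, 0.35, 0, 0, 0, 0, 0],
  ],
)

```text
time_s: 13.9
eef_pos: [0.5042, 0.069, 0.1986]
eef_rot: [0.614, 0.789, -0.001, -0.001]
ft_force: [-0.8, -1.6, -2.4]
grip_width: 0.13
grasp_force: 59.0
```

Run:
```python
from h import *
to(.5285,.2395,.20,104.1)
```

```text
now [0.5042 0.069  0.1986] yaw 104.17 q6 1.33 t 13.9
shift [ 1.594  0.653 -0.014] turn [-0.003 -0.001  0.002]
```

Call:
send_rows(
  motion=[
    [0.5, 0.3, 0, 0, 0, 0, 0],
    [1, 0.65, 0, 0, 0, 0, 0],
    [1, 0.65, 0, 0, 0, 0, 0],
  ],
)

```text
time_s: 14.28
eef_pos: [0.5444, 0.1814, 0.1976]
eef_rot: [0.615, 0.789, -0.001, -0.001]
ft_force: [-0.4, -1.3, -2.1]
grip_width: 0.122
grasp_force: 59.3
```

Call:
send_rows(
  motion=[
    [0.4, 0, 0, 0, 0, 0, 0],
    [0.6, 0, 0, 0, 0, 0, 0],
    [0.6, 0, 0, 0, 0, 0, 0],
    [0.6, 0, 0, 0, 0, 0, 0],
  ],
)

```text
time_s: 14.78
eef_pos: [0.5295, 0.2367, 0.2002]
eef_rot: [0.617, 0.787, -0.001, 0.0]
ft_force: [-0.3, 0.1, -2.4]
grip_width: 0.125
grasp_force: 59.3
```

Run:
```python
from h import *
to(.5285,.2395,.20,104.1)
grab('wrist','w6');grab('scene','s6')
im=cv2.imread('pics/w6.png')[60:360,56:456]
cv2.imwrite('pics/w6b.png',cv2.resize(im,(800,600),interpolation=cv2.INTER_CUBIC))
```

```text
now [0.5295 0.2367 0.2002] yaw 103.86 q6 1.63 t 14.775
shift [ 0.03  -0.003  0.002] turn [-0.     0.002 -0.005]
```

View pics/w6b.png

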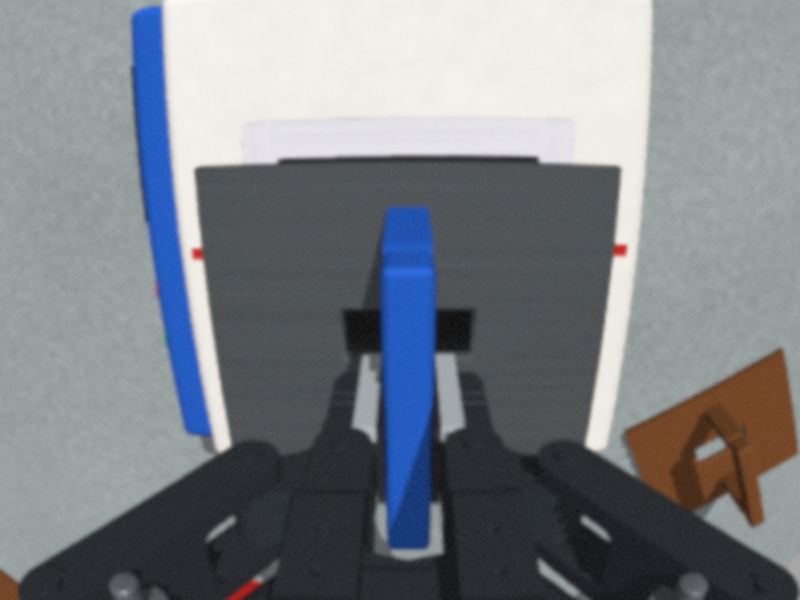

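Run:
```python
from h import *
np.set_printoptions(precision=4,suppress=True)
f=lambda p:(np.array(p,float)+.5)*.5-.5+[56,60]
zt=.153
for k,p,z in(('plate',[(195,168),(621,167)],zt),('slot',[(343,309),(474,309),(471,353),(347,353)],zt),('bar',[(408.5,268),(408.5,549)],.207),('marks',[(198,254),(621,250)],.07),('frame',[(243,122),(574,120)],.08)):
    P=plane(ray('w6',f(p),True),z)
    print(k,P[:,:2].tolist(),P.mean(0))
    for i in range(len(P)-1): v=P[i+1]-P[i]; print(np.hypot(*v[:2]),np.degrees(np.arctan2(v[1],v[0])))
    if k=='plate':
        u=P[1]-P[0];u/=np.linalg.norm(u);n=np.array([u[1],-u[0],0]); print('centre',P.mean(0)+n*.055)
    if k=='frame':
        u=P[1]-P[0];u/=np.linalg.norm(u);n=np.array([u[1],-u[0],0]); print('centre',P.mean(0)+n*.060)
print(arm.state()['eef_pos'])
```

```text
plate [[0.4525310935287137, 0.2757948040405265], [0.5777292329158769, 0.3069680905897031]] [0.5151 0.2914 0.153 ]
0.1290207266305868 13.981852814606103
centre [0.5284 0.238  0.153 ]
slot [[0.5063251245584625, 0.24184642291023167], [0.5463356749642121, 0.251731463076656], [0.5498047088925883, 0.2364494131879065], [0.5106715327216617, 0.2267784179632853]] [0.5283 0.2392 0.153 ]
0.04121356770364408 13.877638657382347
0.015670840602802834 -77.21056276443807
0.04031046546319483 -166.11860826303706
bar [[0.5184814027443728, 0.2790132534601148], [0.538243861220747, 0.19882582830253936]] [0.5284 0.2389 0.207 ]
0.08258679021751707 -76.15517094510702
marks [[0.43244513595739775, 0.21403229114826552], [0.6246021124375083, 0.26350566750840293]] [0.5285 0.2388 0.07  ]
0.19842358372544722 14.437995083425001
frame [[0.44648306910892266, 0.28091137838307156], [0.5806873686400422, 0.31485361308892584]] [0.5136 0.2979 0.08  ]
0.13843001592669762 14.193309647109214
centre [0.5283 0.2397 0.08  ]
[0.5296 0.2368 0.2004]
```

Call:
send_rows(
  motion=[
    [0.01, 0, 0.1, 0, 0, -0.005, 0],
    [0.01, 0, 0.3, 0, 0, -0.005, 0],
    [0.01, 0, 0.45, 0, 0, -0.005, 0],
    [0.01, 0, 0.5, 0, 0, -0.005, 0],
    [0.01, 0, 0.55, 0, 0, -0.005, 0],
    [0.01, 0, 0.6, 0, 0, -0.005, 0],
    [0.01, 0, 0.6, 0, 0, -0.005, 0],
  ],
)

```text
time_s: 15.75
eef_pos: [0.5289, 0.2392, 0.1402]
eef_rot: [0.615, 0.789, -0.0, -0.0]
ft_force: [0.5, 0.7, -1.9]
grip_width: 0.13
grasp_force: 59.3
```

Run:
```python
from h import *
to(.5285,.2395,.1323,104.1)
s=arm.state();print(s['ft_force'],s['torque'])
```

```text
now [0.5289 0.2392 0.1402] yaw 104.15 q6 1.63 t 15.75
shift [ 0.004 -0.003  0.079] turn [-0.     0.     0.001]
[ 0.45202347  0.68646336 -1.94944409] [-0.00764699  0.09423521  0.0290117 ]
```

Call:
send_rows(
  motion=[
    [-0.015, 0, 0, 0, 0, 0, 0],
    [-0.015, 0, 0.03, 0, 0, 0, 0],
    [-0.015, 0, 0.05, 0, 0, 0, 0],
    [-0.015, 0, 0.05, 0, 0, 0, 0],
    [-0.015, 0, 0.05, 0, 0, 0, 0],
  ],
)

```text
time_s: 16.38
eef_pos: [0.5298, 0.2378, 0.1363]
eef_rot: [0.615, 0.789, 0.001, 0.0]
ft_force: [-0.9, -0.3, 2.9]
grip_width: 0.126
grasp_force: 60.0
```

Call:
send_rows(
  motion=[
    [0, 0, 0.01, 0, 0, 0, 0],
    [0, 0, 0.02, 0, 0, 0, 0],
    [0, 0, 0.025, 0, 0, 0, 0],
    [0, 0, 0.025, 0, 0, 0, 0],
    [0, 0, 0.025, 0, 0, 0, 0],
  ],
)

```text
time_s: 17.0
eef_pos: [0.5298, 0.2378, 0.1332]
eef_rot: [0.615, 0.789, 0.0, 0.0]
ft_force: [0.4, 0.3, 3.8]
grip_width: 0.126
grasp_force: 60.3
```

Run:
```python
from h import *
to(.5285,.2395,.1323,104.1)
s=arm.state();print(s['ft_force'],s['torque'])
```

```text
now [0.5298 0.2378 0.1332] yaw 104.15 q6 1.63 t 17.0
shift [ 0.019 -0.008  0.009] turn [ 0.001 -0.     0.001]
[0.44689074 0.29993282 3.81442629] [-0.04804987 -0.11054132  0.00465318]
```

Call:
send_rows(
  motion=[
    [0, 0, 0.01, 0, 0, 0, 0],
    [0, 0, 0.02, 0, 0, 0, 0],
    [0, 0, 0.02, 0, 0, 0, 0],
    [0, 0, 0.02, 0, 0, 0, 0],
  ],
)

```text
time_s: 17.5
eef_pos: [0.5298, 0.2379, 0.1323]
eef_rot: [0.615, 0.789, 0.001, 0.001]
ft_force: [-1.7, -0.1, 8.5]
grip_width: 0.127
grasp_force: 60.9
```

Call:
send_rows(
  motion=[
    [0, 0, 0.01, 0, 0, 0, 0],
    [0, 0, 0.01, 0, 0, 0, 0],
    [0, 0, 0.01, 0, 0, 0, 0],
  ],
)

```text
time_s: 17.88
eef_pos: [0.5298, 0.2379, 0.1323]
eef_rot: [0.615, 0.789, 0.001, 0.001]
ft_force: [-2.7, -1.7, 12.5]
grip_width: 0.129
grasp_force: 61.3
```

Run:
```python
from h import *
grab('wrist','w7');grab('scene','s7');grab('side','d7')
t=[]
for n,x,y,w,h in(('s7',303,152,50,37),('d7',233,154,50,37),('w7',256,190,160,120)):
    im=cv2.imread(f'pics/{n}.png')[y-h:y+h,x-w:x+w]; t.append(cv2.resize(im,(400,300),interpolation=cv2.INTER_CUBIC))
cv2.imwrite('pics/mos7.png',np.vstack([np.hstack(t[:2]),np.hstack([t[2],t[2]*0])]))
s=arm.state();print(s['time_s'],s['eef_pos'],s['ft_force'],s['torque'])
```

```text
18.025 [0.52975772 0.23786204 0.13228978] [-2.34617784 -0.67286947 11.55776836] [-0.20953694  0.55644331 -0.00797195]
```

View pics/mos7.png

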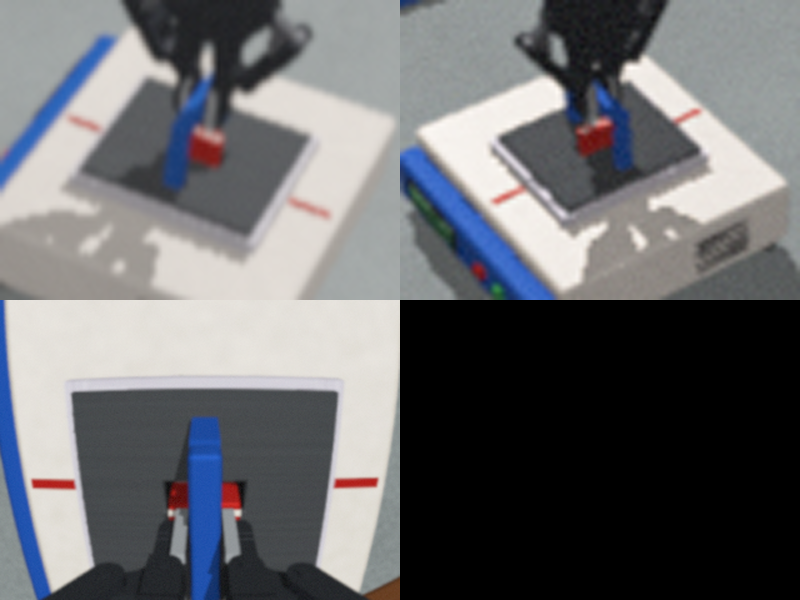

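The picture shows the cover flush on the frame. The red head stands up through the slot at (205,495), with an even frame rim at (71,393) and (339,391). It is held with about 13 N of push, so I'm handing in.

```bash
python3 -c "
from plant import arm
print(arm.close_job())"
```

```text
the job is handed in; nothing more can be done
None
```

The job is handed in, though no verdict came back: the fastener is turned to its stop in line with the red marks, and the dark cover sits flush and centred on the hatch frame with the head through the slot, held down with about 13 N at 18 s of the 66 s allowed, with nothing in the tray or the beaker touched by any move.

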